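# Slide finished parts off the assembly tray into the parts bin, heaviest first

### The job

Clear the three finished parts from the raised assembly tray by sliding them, without lifting them up, over its open edge into the grey bin below: the heavy round flange first, then the metal housing, and the light wooden cradle last. All three must end up lying still inside the bin, and the screwdriver, spool and bottle on the bench must be left where they stand.

Things in the scene. Friction and masses are not known exactly. Their poses are not given: they have to be found in the camera images.
- tray: Fixed rectangular dark sheet-steel tray, 300 mm along its x by 260 mm along its y, carried on two blue lab jacks. Origin on the bench under the tray's centre; the tray's surface is 105 mm above the origin. The edge at its own y = +130 mm is open and level; the other three edges (x = +-150 mm, y = -130 mm) have a lip 6 mm thick standing 8 mm above the surface.
- bin: Fixed grey open bin, 260 mm along its x by 200 mm along its y, walls 5 mm, rim 95 mm and foam-covered floor 10 mm above the bench. Origin on the bench under its centre; axes parallel to the tray's. One wall is tucked 12 mm under the tray's open edge. Along the tray's x it is set off by up to 30 mm either way, so an end of the open edge is not above the bin.
- flange: Round steel flange, a disc 76 mm in diameter and 16 mm thick with six dark bolt holes, lying flat on the tray; about 450 g. Origin at its centre (8 mm above the surface it lies on), z up.
- housing: Rectangular aluminium instrument housing with four screws in its lid, 66 mm along its x, 44 mm along its y, 30 mm high, lying on the tray; about 200 g. Origin at its centre.
- cradle: Wooden V-block cradle, 60 mm along its x, 50 mm along its y (the V groove runs along y, open at the top), 40 mm high, standing on the tray; about 90 g. Origin at its centre.
- screwdriver: Bystander: screwdriver lying on the bench behind the tray, to the robot's right. Origin under its middle, length along its x.
- spool: Bystander: grey solder spool, 56 mm in diameter, 50 mm high, standing on the bench beyond the bin, to the robot's left. Origin at the centre of its underside.
- bottle: Bystander: small white bottle, 44 mm in diameter, 100 mm high, standing beside the spool. Origin at the centre of its underside.

How it is judged:
On the way, in this order (a step that is already met when the one before it is completed fails the run):
1. the round flange is in the bin (x of flange in the frame of bin between -0.125 and 0.125 m and y of flange in the frame of bin between -0.095 and 0.095 m and height (world z) of flange below 0.085 m), for 0.2 s.
2. the metal housing is in the bin (x of housing in the frame of bin between -0.125 and 0.125 m and y of housing in the frame of bin between -0.095 and 0.095 m and height (world z) of housing below 0.085 m), for 0.2 s.
3. the wooden cradle is in the bin (x of cradle in the frame of bin between -0.125 and 0.125 m and y of cradle in the frame of bin between -0.095 and 0.095 m and height (world z) of cradle below 0.085 m), for 0.2 s.
At the end, for the whole second after the job is handed in: The flange, the housing and the cradle are all in the bin, put in one after another in that order: the centre of each is between the bin's walls and lower than 85 mm above the bench (below the bin's rim), and each is at rest (all of step 1 and all of step 2 and all of step 3 and linear speed of each of flange, housing, cradle below 0.03 m/s); the robot touches nothing.
It fails at once if a finished part is lifted (its centre more than 155 mm above the bench: 30 mm or more above where it lies on the tray) (height (world z) of any of flange, housing, cradle above 0.155 m).
It fails at once if the screwdriver, the spool or the bottle is moved by more than 40 mm (distance of any of screwdriver, spool, bottle from where it was at the start of the episode above 0.04 m).
It also fails if it takes over 53 s, if anything falls off the work surface, if the arm or the gripper's body presses on something with over 40 N, if the wrist force passes 120 N, or if a joint passes its speed limit or range.

### The arm

A 6-joint arm with a two-finger parallel gripper is mounted at the origin on the work surface. World frame = base frame: x ahead of the robot, y to its left, z up, the work surface at z = 0. Lengths are in m, angles in rad, forces in N, time in s.
With the tool pointing down it reaches from about 0.35 to 0.775 m from the base axis. Payload 5.5 kg.
Tool frame: the origin (TCP) lies at the very end of the fingers, on their centre line; the grasp point (between the pads) lies 19 mm behind it; z points along the fingers, y is the direction in which the jaws open and shut (so a half turn about z gives the same grasp; the last joint's range is limited). The gripper opens to 85 mm and grips with 20 to 120 N. Pads are 22 mm wide; open, the fingers measure 114 mm over their backs; the gripper's body (76 mm by 85 mm) begins 54 mm behind the grasp point. The pads swing forward as they close: fully open they stand 13 mm farther back than shut.
Start: joints at [-0.14, 0.313, 0.046, 1.304, 0, 1.431], TCP at [0.575, -0, 0.208] pointing down, gripper open.
Joint ranges: [-2.76, 2.76], [-0.86, 1.69], [-1.03, 1.26], [-2.2, 2.34], [-1.47, 1.5], [-3.14, 3.14]. Speed limits (rad/s): [2.57, 2.57, 3.14, 3.14, 3.14, 3.14].

### API

Orientations are given as a unit quaternion [w, x, y, z].
In Python, from workcell import get_state, imaging, env, spotter gives the robot as it stands.
- The arm moves only by the tool play_rows, never from a script. Its argument "moves" is a list of rows, each an object with "claw": the finger opening in cm, from 0 to 8.54; "delta_pos": the shift along the tool's x, y, z in cm, a list of three; "twist": the turn about the tool's z in degrees. A call has 1 to 12 rows; each row is the pose to reach, as a shift and turn from the pose commanded when the call began, along the tool's axes at that moment; what a row does not reach only later rows make up. A row lasts 1/8 s, in which the tool goes at most 62.5 mm and 10.7 degrees, less where a joint would pass 70% of its speed; a pose out of reach is approached as far as the arm can. A call with a gripper value outside its range is refused whole. The fingers move at their own pace and stop on an object; "force" is the grip in N (left out, the last holds). Time passes only in rows, so rows that repeat a pose let the fingers close. It gives the time, the measured TCP pose, the force and the opening at its end, in the units of the state.
- get_state(): the state, without advancing time (a new reading comes with each control period).
- imaging.read_camera(name): name is "scene" or "side" or "wrist"; returns the picture (480x640x3 uint8, red, green, blue); there is no depth.
- imaging.camera_info(name): a dict with "fx", "fy", "cx", "cy" (pixels), "k1" (the pictures are not rectified: a ray, as slopes to the right and down, at radius r is drawn at 1 + k1 r^2 times it, then the intrinsics apply), "world_to_cam" (4x4, takes a point from world to camera coordinates). Camera axes: x right, y down, z forward; pixel columns grow to the right and rows downward; lengths in m; the calibration is good to about 2 mm. A picture is of the moment at which its call begins: read the wrist's pose just before it. camera_info takes no time and is no camera call; for the wrist camera it gives the pose at the moment of the call.
- env.hand_in(): hands the job in, once; it reports no verdict.
Trained networks look in the newest picture that a camera, given by its name, has taken for a name from the list of things; names that differ only in an ending like _2 or _b are one class to them, and where a whole thing is asked for, a point or a joint stands for the part that bears it (a point fixed in the world has none). Each returns a list of dicts, best first, with "conf" (0 to 1); they miss things now and then, are a little off and sometimes report something else, mostly with a low value. They report only what shows in the picture. A call takes as long as a camera call.
- spotter.spot_in(camera, query): "extent" ([left, top, right, bottom] in pixels, round what is visible of it).
The state is a dict: "clock": time; "joint_pos": joint angles; "qvel": joint speeds; "tau": joint torques, N m; "tcp_pos": TCP position; "orientation": TCP orientation; "wrist_force": force on the tool from outside, world axes, zero at the start; "ft_torque": the same for the moment, N m; "finger_gap": finger opening in m.
Only numpy, scipy, OpenCV 4.12 (cv2) and the standard library are available. Lean on these libraries where they do the work, as an engineer would, in place of code of your own. Each camera call takes 0.05 s, during which the arm holds its last target. There are 200 camera calls.

## Working session

There is one attempt and no reset: what is moved stays moved. The work goes in short steps, Python scripts to look and compute and a tool call to move; the robot and the scene stay as the last step left them, time stands still between calls to the robot, and variables do not carry over. Pictures are saved under pics/ and viewed, about 8 in all and at most 12, crops included, and the job is handed in when it is done.

Besides the shell and the picture viewer there is one more tool, called after "Request:" by a JSON object that holds its "fn" and its "kwargs", one argument or row to a line. play_rows: Moves the arm, as the interface text tells. Its arguments: {"type":"object","properties":{"moves":{"type":"array"},"force":{"type":"number"}},"required":["moves"]}

```bash
mkdir -p pics; ls; python3 - <<'E'
from workcell import get_state, imaging, spotter
import cv2,numpy as np
print(get_state())
for c in ("scene","side"):
    im=imaging.read_camera(c); cv2.imwrite(f"pics/{c}0.png",im[:,:,::-1])
    i=imaging.camera_info(c); print(c,{k:(np.round(v,4).tolist() if k=="world_to_cam" else v) for k,v in i.items()})
    for q in ("tray","bin","flange","housing","cradle","screwdriver","spool","bottle"):
        print(q,[(np.round(d["extent"]).tolist(),round(d["conf"],2)) for d in spotter.spot_in(c,q)[:2]])
print(get_state()["clock"])
E
```

```text
pics
{'clock': 0.0, 'joint_pos': array([-1.39552498e-01,  3.14004740e-01,  4.50047997e-02,  1.30358182e+00,
       -1.46194648e-05,  1.43120666e+00]), 'qvel': array([-0.00175674, -0.00050621, -0.00048054,  0.00093202, -0.0019186 ,
       -0.00090741]), 'tau': array([-2.90074182e-03, -4.80629075e+01,  2.98531097e+01,  1.95313990e-02,
       -3.83516899e-04, -4.27451073e-05]), 'tcp_pos': array([5.74467356e-01, 8.77243922e-05, 2.06916982e-01]), 'orientation': array([-7.08526589e-04,  7.07093353e-01,  7.07119646e-01, -5.43127619e-04]), 'wrist_force': array([ 0.66415148, -0.02865494,  0.37365524]), 'ft_torque': array([-0.01063671,  0.03958129, -0.01503035]), 'finger_gap': 0.08523665013556798}
scene {'fx': 547.5773318241133, 'fy': 547.5773318241133, 'cx': 318.0106899729462, 'cy': 240.91944478940576, 'k1': 0.03758078751260117, 'world_to_cam': [[0.5167, 0.8561, -0.0118, -0.2614], [0.6498, -0.4011, -0.6456, -0.2804], [-0.5574, 0.3259, -0.7636, 1.5932], [0.0, 0.0, 0.0, 1.0]]}
tray [([170.0, 203.0, 348.0, 361.0], 0.92)]
bin [([286.0, 192.0, 416.0, 317.0], 0.95)]
flange [([232.0, 220.0, 268.0, 2
[... 311 characters left out ...]
51787, 'fy': 519.2336404751787, 'cx': 323.205388314736, 'cy': 224.878934812572, 'k1': -0.102316619193505, 'world_to_cam': [[0.8976, -0.4406, 0.0094, -0.4729], [-0.2836, -0.5939, -0.7529, 0.2195], [0.3373, 0.6732, -0.6581, 1.2035], [0.0, 0.0, 0.0, 1.0]]}
tray [([274.0, 213.0, 441.0, 338.0], 0.65)]
bin [([257.0, 178.0, 374.0, 280.0], 0.9)]
flange [([297.0, 251.0, 331.0, 278.0], 0.91)]
housing [([339.0, 238.0, 364.0, 261.0], 0.74), ([273.0, 212.0, 441.0, 340.0], 0.32)]
cradle [([370.0, 224.0, 405.0, 255.0], 0.89)]
screwdriver [([332.0, 359.0, 418.0, 390.0], 0.57)]
spool [([231.0, 166.0, 253.0, 182.0], 0.87)]
bottle [([270.0, 152.0, 282.0, 178.0], 0.79), ([372.0, 226.0, 403.0, 255.0], 0.24)]
0.9
```

```bash
python3 - <<'E'
import cv2
a=cv2.imread("pics/scene0.png")[150:370,130:470]; cv2.imwrite("pics/a.png",cv2.resize(a,None,fx=2.35,fy=2.35,interpolation=cv2.INTER_CUBIC))
a=cv2.imread("pics/side0.png")[140:400,220:460]; cv2.imwrite("pics/b.png",cv2.resize(a,None,fx=2.3,fy=2.3,interpolation=cv2.INTER_CUBIC))
E
```

```text
(no output)
```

View pics/a.png

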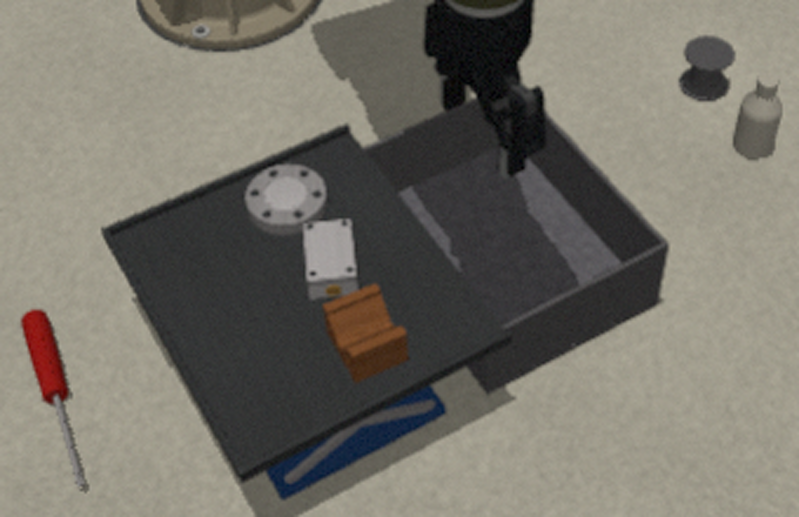

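View pics/b.png

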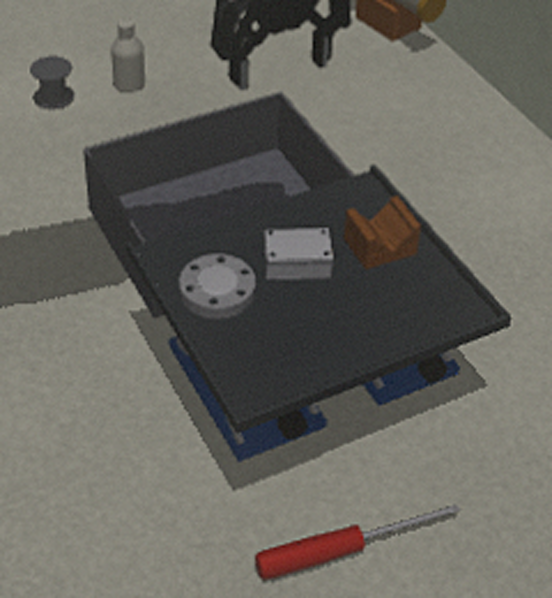

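The pictures show the tray with its open edge toward +y (scene crop edge about (350,130)–(508,338)). The flange is nearest the robot at (286,190), then the housing (330,250) and the cradle (365,330). The bin lies to the right.

```bash
cat > h.py <<'E'
from workcell import imaging
import numpy as np, cv2
def ray(c,uv,info=None):
    i=info or imaging.camera_info(c); d=(np.atleast_2d(uv)-[i["cx"],i["cy"]])/[i["fx"],i["fy"]]
    s=d.copy()
    for _ in range(8): s=d/(1+i["k1"]*(s**2).sum(1,keepdims=True))
    T=i["world_to_cam"]; R=T[:3,:3]; return -R.T@T[:3,3], np.c_[s,np.ones(len(s))]@R
def onz(c,uv,z,info=None):
    o,d=ray(c,uv,info); return o+d*((z-o[2])/d[:,2:3])
A=lambda p:np.array(p)/2.35+[130,150]
B=lambda p:np.array(p)/2.3+[220,140]
E
python3 - <<'E'
from h import *
for n,z,a,b in [("tray",.113,[(105,231),(347,128),(508,338),(242,473)],[(135,243),(375,168),(509,320),(235,424)]),
 ("flange",.121,[(286,190)],[(218,280)]),
 ("housing",.135,[(303,223),(352,219),(357,272),(308,279)],[(265,228),(330,228),(332,262),(266,264)]),
 ("cradle",.145,[(324,305),(379,287),(406,330),(352,352)],[(346,211),(404,198),(419,233),(368,248)]),
 ("bin",.095,[(530,103),(665,243)],[(88,150),(280,95),(350,160)])]:
    for c,p in (("scene",A(a)),("side",B(b))):
        w=onz(c,p,z)[:,:2]; print(n,c,(w*1000).round().tolist(),"mean",(w.mean(0)*1000).round())
E
```

```text
tray scene [[388.0, -292.0], [389.0, -38.0], [685.0, -40.0], [683.0, -292.0]] mean [ 536. -165.]
tray side [[387.0, -42.0], [674.0, -45.0], [673.0, -300.0], [378.0, -296.0]] mean [ 528. -171.]
flange scene [[438.0, -129.0]] mean [ 438. -129.]
flange side [[438.0, -134.0]] mean [ 438. -134.]
housing scene [[493.0, -138.0], [513.0, -98.0], [569.0, -123.0], [553.0, -163.0]] mean [ 532. -131.]
housing side [[508.0, -100.0], [568.0, -129.0], [545.0, -173.0], [485.0, -147.0]] mean [ 526. -137.]
cradle scene [[592.0, -167.0], [600.0, -118.0], [651.0, -121.0], [647.0, -170.0]] mean [ 623. -144.]
cradle side [[589.0, -123.0], [654.0, -131.0], [639.0, -183.0], [581.0, -180.0]] mean [ 616. -154.]
bin scene [[441.0, 146.0], [661.0, 151.0]] mean [551. 149.]
bin side [[405.0, 144.0], [654.0, 143.0], [668.0, -2.0]] mean [576.  95.]
```

Request:
{"fn": "play_rows", "kwargs": {
  "moves": [
    {"claw": 3.4,"delta_pos": [-5,-3.5,0],"twist": 0},
    {"claw": 3.4,"delta_pos": [-10,-7,0],"twist": 0},
    {"claw": 3.4,"delta_pos": [-15,-10.5,0],"twist": 0},
    {"claw": 3.4,"delta_pos": [-19.7,-13.7,0],"twist": 0},
    {"claw": 3.4,"delta_pos": [-19.7,-13.7,0],"twist": 0},
    {"claw": 3.4,"delta_pos": [-19.7,-13.7,3],"twist": 0},
    {"claw": 3.4,"delta_pos": [-19.7,-13.7,6],"twist": 0},
    {"claw": 3.4,"delta_pos": [-19.7,-13.7,8],"twist": 0},
    {"claw": 3.4,"delta_pos": [-19.7,-13.7,8.8],"twist": 0},
    {"claw": 3.4,"delta_pos": [-19.7,-13.7,9.3],"twist": 0},
    {"claw": 3.4,"delta_pos": [-19.7,-13.7,9.3],"twist": 0}
  ]
}}

```text
clock: 2.28
tcp_pos: [0.4385, -0.197, 0.1152]
orientation: [0.0, 0.707, 0.707, 0.0]
wrist_force: [0.2, 0.1, 0.5]
finger_gap: 0.0339
```

```bash
python3 - <<'E'
from h import *
a=imaging.read_camera("scene")[:,:,::-1][150:370,130:470]; b=imaging.read_camera("side")[:,:,::-1][190:330,250:450]
a=cv2.resize(a,None,fx=2.35,fy=2.35,interpolation=3)[:500,60:460]
b=cv2.resize(b,(400,280),interpolation=3); b=cv2.copyMakeBorder(b,0,220,0,0,0)
cv2.imwrite("pics/c.png",np.hstack([a,b]))
E
```

```text
(no output)
```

View pics/c.png

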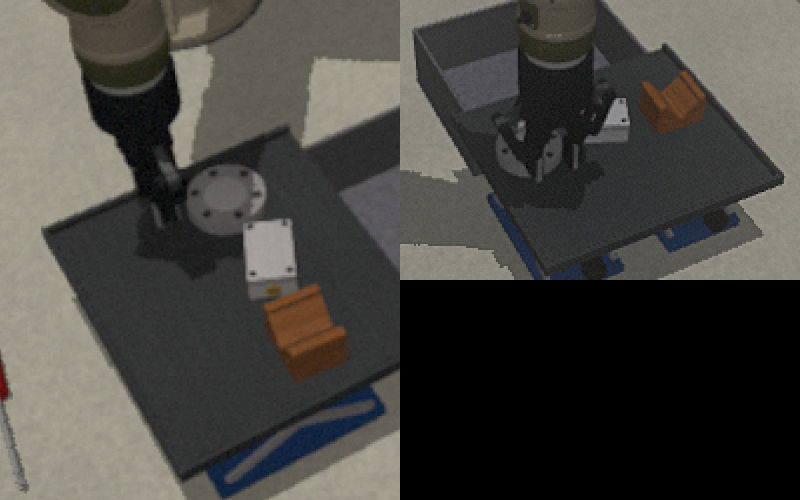

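The two fingertips stand just behind the flange, one on each side of its centre. I'll go lower and push.

Request:
{"fn": "play_rows", "kwargs": {
  "moves": [
    {"claw": 3.4,"delta_pos": [0,0,0.6],"twist": 0},
    {"claw": 3.4,"delta_pos": [1,0,0.6],"twist": 0},
    {"claw": 3.4,"delta_pos": [2,0,0.6],"twist": 0},
    {"claw": 3.4,"delta_pos": [3,0,0.6],"twist": 0},
    {"claw": 3.4,"delta_pos": [4,0,0.6],"twist": 0},
    {"claw": 3.4,"delta_pos": [5,0.2,0.6],"twist": 0},
    {"claw": 3.4,"delta_pos": [6,0.5,0.6],"twist": 0},
    {"claw": 3.4,"delta_pos": [7,0.8,0.6],"twist": 0}
  ]
}}

```text
clock: 3.38
tcp_pos: [0.4464, -0.1263, 0.1088]
orientation: [0.0, 0.707, 0.707, 0.0]
wrist_force: [0.4, -0.1, -0.0]
finger_gap: 0.0341
```

```bash
python3 - <<'E'
from h import *
a=imaging.read_camera("scene")[:,:,::-1][150:370,130:470]; b=imaging.read_camera("side")[:,:,::-1][190:330,250:450]
from workcell import spotter
for q in("flange","housing"): print(spotter.spot_in("scene",q)[:1],spotter.spot_in("side",q)[:1])
a=cv2.resize(a,None,fx=2.35,fy=2.35,interpolation=3)[:500,60:460]
b=cv2.resize(b,(400,280),interpolation=3); b=cv2.copyMakeBorder(b,0,220,0,0,0)
cv2.imwrite("pics/d.png",np.hstack([a,b]))
E
```

```text
[{'extent': [230.5, 223.2, 265.9, 249.9], 'conf': 0.77}] [{'extent': [295.4, 251.5, 331.9, 278.7], 'conf': 0.92}]
[{'extent': [261.2, 242.2, 281.0, 276.7], 'conf': 0.67}] [{'extent': [337.2, 237.3, 366.2, 259.9], 'conf': 0.59}]
```

View pics/d.png

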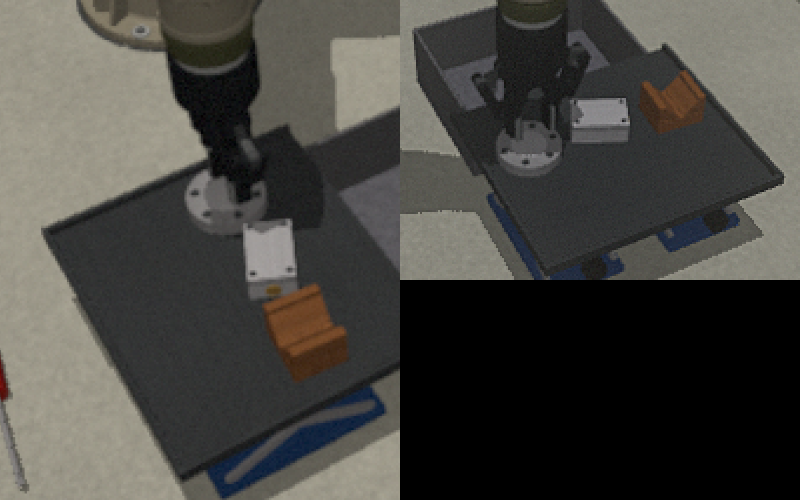

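The flange hasn't moved: partly open, the tips stand higher than the TCP and passed over it. I'll back off and feel for the surface.

Request:
{"fn": "play_rows", "kwargs": {
  "moves": [
    {"claw": 3.4,"delta_pos": [0,0,-0.8],"twist": 0},
    {"claw": 3.4,"delta_pos": [-4,-0.4,-0.8],"twist": 0},
    {"claw": 3.4,"delta_pos": [-7.5,-0.8,-0.5],"twist": 0},
    {"claw": 3.4,"delta_pos": [-7.5,-0.8,0.2],"twist": 0},
    {"claw": 3.4,"delta_pos": [-7.5,-0.8,0.5],"twist": 0},
    {"claw": 3.4,"delta_pos": [-7.5,-0.8,0.6],"twist": 0},
    {"claw": 3.4,"delta_pos": [-7.5,-0.8,0.6],"twist": 0}
  ]
}}

```text
clock: 4.55
tcp_pos: [0.4381, -0.2013, 0.1029]
orientation: [-0.0, 0.707, 0.708, 0.0]
wrist_force: [-0.4, 0.8, 0.3]
finger_gap: 0.0341
```

Request:
{"fn": "play_rows", "kwargs": {
  "moves": [
    {"claw": 3.4,"delta_pos": [0,0,0.15],"twist": 0},
    {"claw": 3.4,"delta_pos": [0,0,0.2],"twist": 0}
  ]
}}

```text
clock: 4.8
tcp_pos: [0.4381, -0.2018, 0.1009]
orientation: [0.0, 0.707, 0.707, 0.0]
wrist_force: [0.5, -0.1, 0.3]
finger_gap: 0.0337
```

Request:
{"fn": "play_rows", "kwargs": {
  "moves": [
    {"claw": 3.4,"delta_pos": [0,0,0.2],"twist": 0},
    {"claw": 3.4,"delta_pos": [0,0,0.25],"twist": 0}
  ]
}}

```text
clock: 5.05
tcp_pos: [0.438, -0.2019, 0.0981]
orientation: [-0.0, 0.707, 0.707, 0.0]
wrist_force: [-0.8, -0.2, 0.3]
finger_gap: 0.034
```

Request:
{"fn": "play_rows", "kwargs": {
  "moves": [
    {"claw": 3.4,"delta_pos": [0,0,0.1],"twist": 0},
    {"claw": 3.4,"delta_pos": [0,0,0.15],"twist": 0}
  ]
}}

```text
clock: 5.3
tcp_pos: [0.438, -0.202, 0.0967]
orientation: [-0.0, 0.707, 0.707, 0.0]
wrist_force: [0.2, -0.2, -0.6]
finger_gap: 0.034
```

Request:
{"fn": "play_rows", "kwargs": {
  "moves": [
    {"claw": 3.4,"delta_pos": [1,0,0],"twist": 0},
    {"claw": 3.4,"delta_pos": [2,0,0],"twist": 0},
    {"claw": 3.4,"delta_pos": [3,0,0],"twist": 0},
    {"claw": 3.4,"delta_pos": [4,0,0],"twist": 0},
    {"claw": 3.4,"delta_pos": [4.5,0,0],"twist": 0}
  ]
}}

```text
clock: 5.92
tcp_pos: [0.438, -0.1561, 0.0969]
orientation: [0.0, 0.707, 0.707, 0.0]
wrist_force: [-0.2, 0.3, 0.2]
finger_gap: 0.0342
```

```bash
cat > sp.py <<'E'
import sys
from h import *
from workcell import spotter,get_state
for c in("scene","side"):
    imaging.read_camera(c)
    for q in sys.argv[1:]:
        for d in spotter.spot_in(c,q)[:1]:
            e=d["extent"]; m=[(e[0]+e[2])/2,(e[1]+e[3])/2]
            z={"flange":.113,"housing":.12,"cradle":.125}[q]
            print(c,q,np.round(e),round(d["conf"],2),(onz(c,m,z)[0,:2]*1000).round())
E
python3 sp.py flange housing cradle
```

```text
scene flange [232. 219. 267. 251.] 0.59 [ 440. -137.]
scene housing [262. 242. 284. 274.] 0.73 [ 531. -125.]
scene cradle [268. 271. 305. 310.] 0.97 [ 623. -143.]
side flange [295. 252. 332. 279.] 0.87 [ 435. -137.]
side housing [338. 239. 365. 261.] 0.66 [ 533. -135.]
side cradle [368. 223. 404. 255.] 0.81 [ 623. -143.]
```

```bash
python3 - <<'E'
from h import *
a=imaging.read_camera("scene")[:,:,::-1][190:290,190:310]; b=imaging.read_camera("side")[:,:,::-1][205:305,260:380]
w=imaging.read_camera("wrist")[:,:,::-1]
a,b=[cv2.resize(x,(400,333),interpolation=3) for x in(a,b)]
w=cv2.resize(w,(336,252));w=cv2.copyMakeBorder(w,0,0,0,464,0)
cv2.imwrite("pics/e.png",np.vstack([np.hstack([a,b]),w]))
E
```

```text
(no output)
```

View pics/e.png

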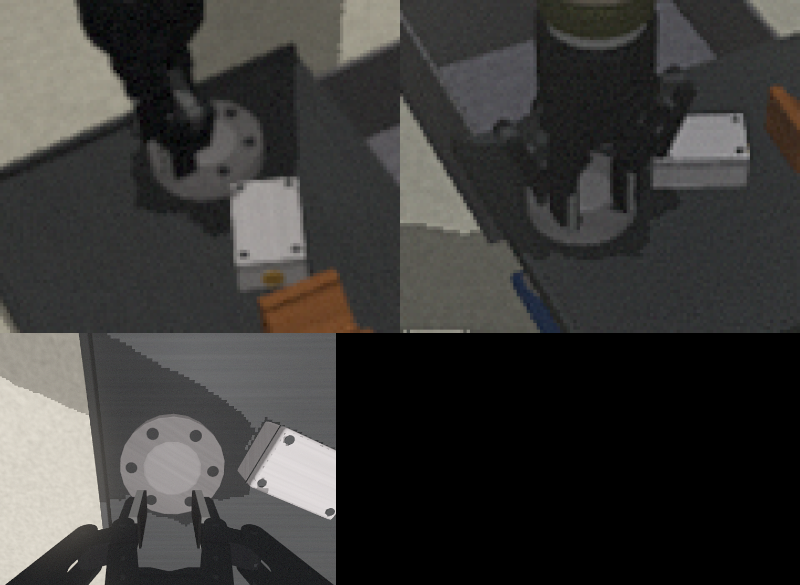

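```bash
python3 - <<'E'
from h import *
s=lambda p:[260+(p[0]-400)*.3,205+p[1]*.3]
for z in(.1,.11,.12,.13,.14):
    print(z,(onz("side",[s((577,228)),s((626,212))],z)*1000).round()[:,:2].tolist(),(onz("scene",[[245.5,243.4]],z)*1000).round()[:,:2].tolist(),(onz("wrist",[[137/336*640,158/252*480],[197/336*640,158/252*480]],z)*1000).round()[:,:2].tolist())
E
```

```text
0.1 [[428.0, -148.0], [465.0, -149.0]] [[446.0, -151.0]] [[409.0, -159.0], [461.0, -159.0]]
0.11 [[424.0, -156.0], [460.0, -157.0]] [[454.0, -154.0]] [[411.0, -154.0], [459.0, -154.0]]
0.12 [[420.0, -165.0], [456.0, -166.0]] [[462.0, -156.0]] [[413.0, -149.0], [458.0, -149.0]]
0.13 [[416.0, -173.0], [451.0, -174.0]] [[471.0, -159.0]] [[415.0, -144.0], [456.0, -144.0]]
0.14 [[412.0, -182.0], [447.0, -183.0]] [[479.0, -162.0]] [[416.0, -138.0], [455.0, -139.0]]
```

Request:
{"fn": "play_rows", "kwargs": {
  "moves": [
    {"claw": 3.4,"delta_pos": [-2.5,0,-0.4],"twist": 0},
    {"claw": 3.4,"delta_pos": [-4.8,0,0],"twist": 0},
    {"claw": 3.4,"delta_pos": [-4.8,0,0.4],"twist": 0},
    {"claw": 3.4,"delta_pos": [-4.8,0,0.6],"twist": 0}
  ]
}}

```text
clock: 6.98
tcp_pos: [0.4375, -0.2044, 0.0903]
orientation: [-0.001, 0.707, 0.707, 0.0]
wrist_force: [-0.8, -0.4, -0.9]
finger_gap: 0.0342
```

Request:
{"fn": "play_rows", "kwargs": {
  "moves": [
    {"claw": 3.4,"delta_pos": [0,0,0.15],"twist": 0},
    {"claw": 3.4,"delta_pos": [0,0,0.2],"twist": 0}
  ]
}}

```text
clock: 7.22
tcp_pos: [0.4379, -0.2044, 0.0887]
orientation: [-0.0, 0.707, 0.707, 0.0]
wrist_force: [-0.7, 0.2, 0.2]
finger_gap: 0.0341
```

Request:
{"fn": "play_rows", "kwargs": {
  "moves": [
    {"claw": 3.4,"delta_pos": [0,0,0.15],"twist": 0},
    {"claw": 3.4,"delta_pos": [0,0,0.2],"twist": 0}
  ]
}}

```text
clock: 7.48
tcp_pos: [0.4381, -0.2048, 0.0868]
orientation: [0.0, 0.707, 0.707, 0.0]
wrist_force: [-0.0, -0.4, 1.1]
finger_gap: 0.034
```

Request:
{"fn": "play_rows", "kwargs": {
  "moves": [
    {"claw": 3.4,"delta_pos": [1,0,0.1],"twist": 0},
    {"claw": 3.4,"delta_pos": [2,0,0.1],"twist": 0},
    {"claw": 3.4,"delta_pos": [3,0,0.1],"twist": 0},
    {"claw": 3.4,"delta_pos": [4,0,0.1],"twist": 0},
    {"claw": 3.4,"delta_pos": [5,0,0.1],"twist": 0}
  ]
}}

```text
clock: 8.1
tcp_pos: [0.4382, -0.1548, 0.086]
orientation: [0.0, 0.707, 0.707, -0.0]
wrist_force: [0.1, -3.8, -1.1]
finger_gap: 0.0338
```

```bash
python3 sp.py flange housing; python3 - <<'E'
from h import *
a=imaging.read_camera("scene")[:,:,::-1][190:290,190:310]; b=imaging.read_camera("side")[:,:,::-1][205:305,260:380]
w=imaging.read_camera("wrist")[:,:,::-1]
a,b=[cv2.resize(x,(400,333),interpolation=3) for x in(a,b)]
w=cv2.resize(w,(336,252));w=cv2.copyMakeBorder(w,0,0,0,464,0)
cv2.imwrite("pics/f.png",np.vstack([np.hstack([a,b]),w]))
E
```

```text
scene flange [249. 216. 276. 245.] 0.64 [ 444. -106.]
scene housing [260. 241. 283. 275.] 0.78 [ 529. -128.]
side flange [294. 249. 326. 272.] 0.78 [ 433. -118.]
side housing [340. 237. 366. 260.] 0.72 [ 538. -133.]
```

View pics/f.png

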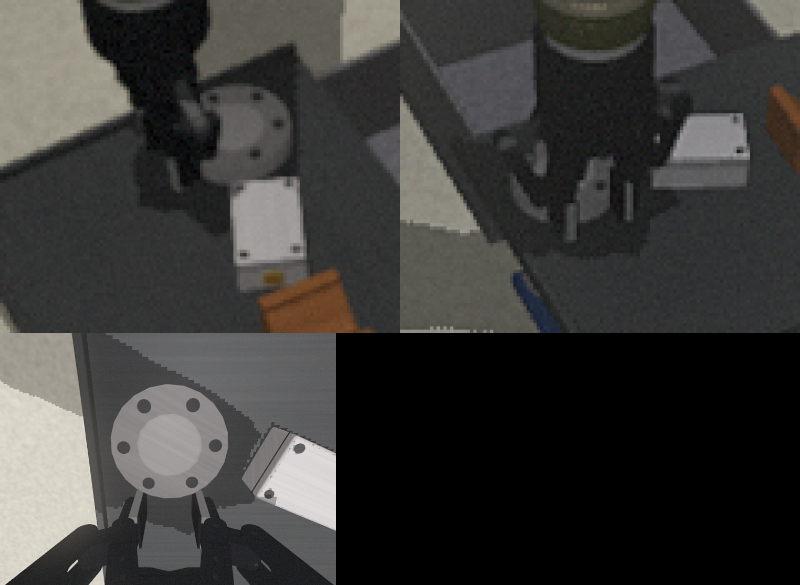

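Now the flange moves; the fingertips sit behind it with its centre near y = -0.11 and it is clear of the housing. I'll push on, drifting 2 cm in +x to centre it better over the bin.

Request:
{"fn": "play_rows", "kwargs": {
  "moves": [
    {"claw": 3.4,"delta_pos": [1.3,0.3,0],"twist": 0},
    {"claw": 3.4,"delta_pos": [2.6,0.6,0],"twist": 0},
    {"claw": 3.4,"delta_pos": [3.9,1.0,0],"twist": 0},
    {"claw": 3.4,"delta_pos": [5.2,1.4,0],"twist": 0},
    {"claw": 3.4,"delta_pos": [6.5,1.8,0],"twist": 0},
    {"claw": 3.4,"delta_pos": [7.8,2.0,0],"twist": 0},
    {"claw": 3.4,"delta_pos": [9.3,2.0,0],"twist": 0},
    {"claw": 3.4,"delta_pos": [10.8,2.0,0],"twist": 0},
    {"claw": 3.4,"delta_pos": [12.3,2.0,0],"twist": 0},
    {"claw": 3.4,"delta_pos": [13.5,2.0,0],"twist": 0},
    {"claw": 3.4,"delta_pos": [13.5,2.0,-3],"twist": 0},
    {"claw": 3.4,"delta_pos": [13.5,2.0,-8],"twist": 0}
  ]
}}

```text
clock: 10.05
tcp_pos: [0.4562, -0.0187, 0.1649]
orientation: [-0.002, 0.707, 0.707, -0.001]
wrist_force: [1.0, -1.1, -0.7]
finger_gap: 0.0341
```

```bash
python3 sp.py flange housing cradle; python3 - <<'E'
from h import *
a=imaging.read_camera("scene")[:,:,::-1][170:320,190:430]; b=imaging.read_camera("side")[:,:,::-1][165:315,250:410]
w=imaging.read_camera("wrist")[:,:,::-1]
a=cv2.resize(a,(480,300),interpolation=3);b=cv2.resize(b,(320,300),interpolation=3)
w=cv2.resize(w,(400,300));w=cv2.copyMakeBorder(w,0,0,0,400,0)
cv2.imwrite("pics/g.png",np.vstack([np.hstack([a,b]),w]))
E
```

```text
scene flange [310. 223. 340. 252.] 0.6 [534.   2.]
scene housing [261. 244. 283. 275.] 0.66 [ 532. -128.]
side flange [280. 233. 304. 243.] 0.66 [427. -32.]
side housing [337. 237. 368. 262.] 0.81 [ 534. -136.]
side cradle [369. 224. 406. 258.] 0.84 [ 622. -149.]
```

View pics/g.png

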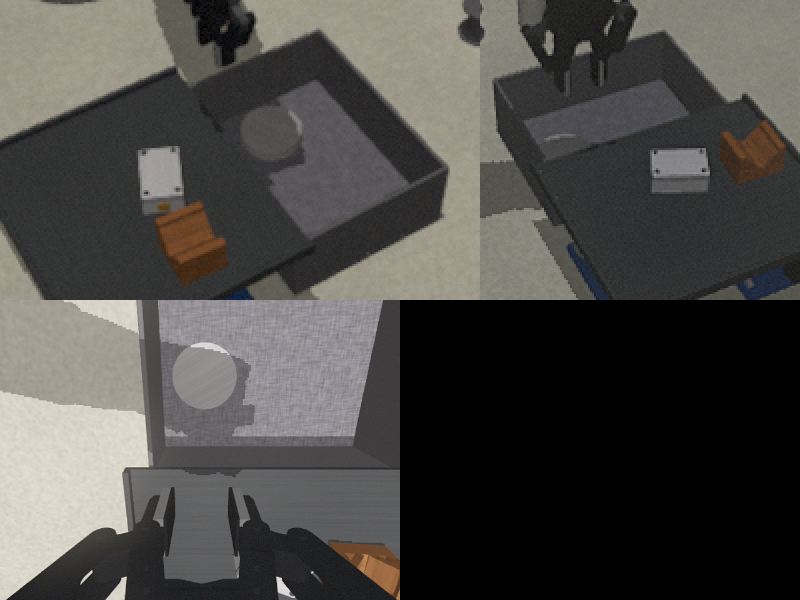

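The flange lies inside the bin, in shadow near its left end, and the housing and cradle have not moved. Next is the housing, yawed about -24°: I'll line up behind its long face.

Request:
{"fn": "play_rows", "kwargs": {
  "moves": [
    {"claw": 3.4,"delta_pos": [-5,1.8,0],"twist": 8},
    {"claw": 3.4,"delta_pos": [-10,3.6,0],"twist": 16},
    {"claw": 3.4,"delta_pos": [-15.6,5.4,0],"twist": 24},
    {"claw": 3.4,"delta_pos": [-15.6,5.4,0],"twist": 24},
    {"claw": 3.4,"delta_pos": [-15.6,5.4,2.5],"twist": 24},
    {"claw": 3.4,"delta_pos": [-15.6,5.4,5],"twist": 24},
    {"claw": 3.4,"delta_pos": [-15.6,5.4,7],"twist": 24},
    {"claw": 3.4,"delta_pos": [-15.6,5.4,7.6],"twist": 24},
    {"claw": 3.4,"delta_pos": [-15.6,5.4,7.6],"twist": 24}
  ]
}}

```text
clock: 11.72
tcp_pos: [0.5117, -0.1754, 0.0897]
orientation: [-0.0, 0.838, 0.545, -0.0]
wrist_force: [0.6, 0.7, -0.1]
finger_gap: 0.0342
```

```bash
python3 - <<'E'
from h import *
cv2.imwrite("pics/i.png",imaging.read_camera("wrist")[:,:,::-1])
E
```

```text
(no output)
```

View pics/i.png

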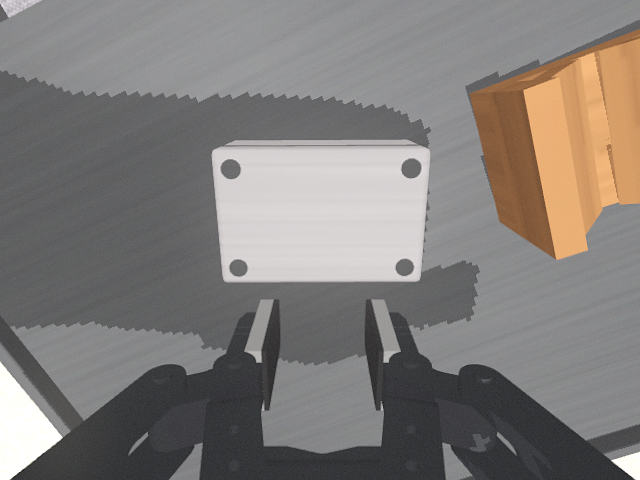

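The wrist picture shows the housing square in front of both fingers, with its lid spanning columns 213–430. The cradle is clear to the right. Pushing.

Request:
{"fn": "play_rows", "kwargs": {
  "moves": [
    {"claw": 3.4,"delta_pos": [1.3,0,0],"twist": 0},
    {"claw": 3.4,"delta_pos": [2.6,0,0],"twist": 0},
    {"claw": 3.4,"delta_pos": [3.9,-0.2,0],"twist": 0},
    {"claw": 3.4,"delta_pos": [5.2,-0.4,0],"twist": 0},
    {"claw": 3.4,"delta_pos": [6.5,-0.7,0],"twist": 0},
    {"claw": 3.4,"delta_pos": [7.8,-0.9,0],"twist": 0},
    {"claw": 3.4,"delta_pos": [9.1,-1.2,0],"twist": 0},
    {"claw": 3.4,"delta_pos": [10.6,-1.5,0],"twist": 0},
    {"claw": 3.4,"delta_pos": [12.1,-1.8,0],"twist": 0},
    {"claw": 3.4,"delta_pos": [13.6,-2.1,0],"twist": 0},
    {"claw": 3.4,"delta_pos": [15.1,-2.4,0],"twist": 0},
    {"claw": 3.4,"delta_pos": [16,-2.5,0],"twist": 0}
  ]
}}

```text
clock: 13.28
tcp_pos: [0.5542, -0.0182, 0.0895]
orientation: [-0.0, 0.838, 0.545, -0.0]
wrist_force: [-0.4, 0.5, 0.5]
finger_gap: 0.0341
```

Request:
{"fn": "play_rows", "kwargs": {
  "moves": [
    {"claw": 3.4,"delta_pos": [0,0,-4],"twist": -8},
    {"claw": 3.4,"delta_pos": [0,0,-8],"twist": -16},
    {"claw": 3.4,"delta_pos": [0,0,-8],"twist": -16}
  ]
}}

```text
clock: 13.65
tcp_pos: [0.5568, -0.0197, 0.1733]
orientation: [0.003, 0.755, 0.656, 0.002]
wrist_force: [0.7, -0.3, -0.9]
finger_gap: 0.0339
```

```bash
python3 sp.py flange housing cradle; python3 - <<'E'
from h import *
a=imaging.read_camera("scene")[:,:,::-1][170:320,190:430]; b=imaging.read_camera("side")[:,:,::-1][165:315,250:410]
w=imaging.read_camera("wrist")[:,:,::-1]
a=cv2.resize(a,(480,300),interpolation=3);b=cv2.resize(b,(320,300),interpolation=3)
w=cv2.resize(w,(400,300));w=cv2.copyMakeBorder(w,0,0,0,400,0)
cv2.imwrite("pics/j.png",np.vstack([np.hstack([a,b]),w]))
E
```

```text
scene flange [308. 224. 341. 254.] 0.96 [538.  -1.]
scene housing [324. 257. 347. 287.] 0.56 [631. -31.]
scene cradle [172. 204. 349. 362.] 0.69 [ 578. -178.]
side flange [278. 232. 305. 245.] 0.71 [425. -31.]
side housing [370. 226. 404. 258.] 0.34 [ 623. -148.]
side cradle [370. 226. 406. 256.] 0.88 [ 622. -150.]
```

View pics/j.png

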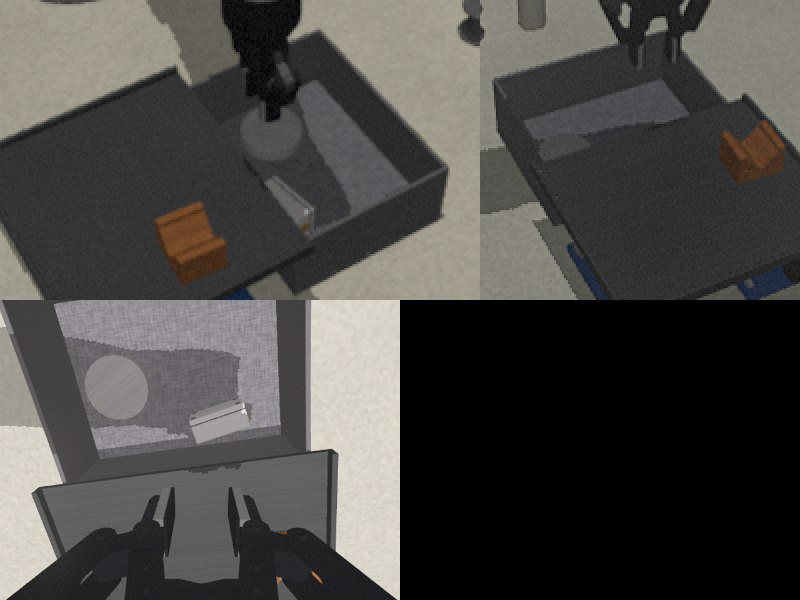

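The housing lies in the bin beside the flange. I'll line up behind the cradle, whose yaw of about -8° matches the tool now.

Request:
{"fn": "play_rows", "kwargs": {
  "moves": [
    {"claw": 3.4,"delta_pos": [-4,2.0,0],"twist": 0},
    {"claw": 3.4,"delta_pos": [-8,4.0,0],"twist": 0},
    {"claw": 3.4,"delta_pos": [-12,6.0,0],"twist": 0},
    {"claw": 3.4,"delta_pos": [-16.7,8.1,0],"twist": 0},
    {"claw": 3.4,"delta_pos": [-16.7,8.1,0],"twist": 0},
    {"claw": 3.4,"delta_pos": [-16.7,8.1,3],"twist": 0},
    {"claw": 3.4,"delta_pos": [-16.7,8.1,6],"twist": 0},
    {"claw": 3.4,"delta_pos": [-16.7,8.1,7.8],"twist": 0},
    {"claw": 3.4,"delta_pos": [-16.7,8.1,8.3],"twist": 0},
    {"claw": 3.4,"delta_pos": [-16.7,8.1,8.3],"twist": 0}
  ]
}}

```text
clock: 15.45
tcp_pos: [0.6112, -0.1958, 0.0871]
orientation: [-0.0, 0.755, 0.656, 0.0]
wrist_force: [0.3, 0.1, -0.5]
finger_gap: 0.0344
```

```bash
python3 - <<'E'
from h import *
cv2.imwrite("pics/k.png",imaging.read_camera("wrist")[:,:,::-1])
E
```

```text
(no output)
```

View pics/k.png

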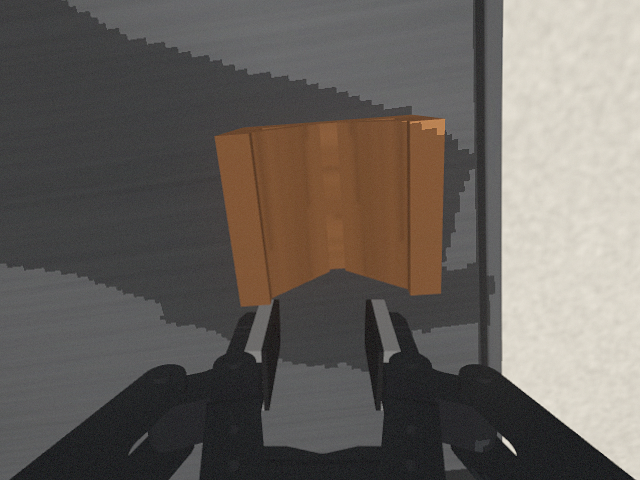

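The cradle stands straight ahead, about 5 mm right of the tool's centre, with its right side near the lip (column 480). I'll push it off while turning it gently left, faster at the end so it lands beyond the housing.

Request:
{"fn": "play_rows", "kwargs": {
  "moves": [
    {"claw": 3.4,"delta_pos": [1.35,0.3,0],"twist": -4},
    {"claw": 3.4,"delta_pos": [2.65,0.25,0],"twist": -6},
    {"claw": 3.4,"delta_pos": [3.95,-0.05,0],"twist": -9},
    {"claw": 3.4,"delta_pos": [5.2,-0.45,0],"twist": -12},
    {"claw": 3.4,"delta_pos": [6.45,-0.8,0],"twist": -15},
    {"claw": 3.4,"delta_pos": [8.4,-1.5,0],"twist": -18},
    {"claw": 3.4,"delta_pos": [11.3,-2.4,0],"twist": -18},
    {"claw": 3.4,"delta_pos": [14.7,-3.5,0],"twist": -18},
    {"claw": 3.4,"delta_pos": [18,-4.5,0],"twist": -18},
    {"claw": 3.4,"delta_pos": [18,-4.5,0],"twist": -18}
  ]
}}

```text
clock: 16.75
tcp_pos: [0.5901, -0.0084, 0.0865]
orientation: [-0.001, 0.641, 0.768, -0.0]
wrist_force: [-0.0, -0.4, 0.1]
finger_gap: 0.0336
```

Request:
{"fn": "play_rows", "kwargs": {
  "moves": [
    {"claw": 3.4,"delta_pos": [-1,0,-4],"twist": 0},
    {"claw": 3.4,"delta_pos": [-5,0,-8],"twist": 0},
    {"claw": 3.4,"delta_pos": [-10,0,-12],"twist": 0},
    {"claw": 3.4,"delta_pos": [-10,0,-12],"twist": 0}
  ]
}}

```text
clock: 17.25
tcp_pos: [0.6112, -0.1141, 0.2101]
orientation: [0.003, 0.644, 0.765, 0.001]
wrist_force: [0.7, 0.5, -0.4]
finger_gap: 0.0339
```

```bash
python3 - <<'E'
from h import *
a=imaging.read_camera("scene")[:,:,::-1][150:370,130:470]; b=imaging.read_camera("side")[:,:,::-1][140:340,220:450]
w=imaging.read_camera("wrist")[:,:,::-1]
a=cv2.resize(a,(464,300),interpolation=3);b=cv2.resize(b,(336,300),interpolation=3)
w=cv2.resize(w,(400,300));w=cv2.copyMakeBorder(w,0,0,0,400,0)
cv2.imwrite("pics/l.png",np.vstack([np.hstack([a,b]),w]))
from workcell import spotter
for c in("scene","side"):
  for q in("screwdriver","spool","bottle","flange","housing","cradle"): print(c,q,[np.round(d["extent"]).tolist() for d in spotter.spot_in(c,q)[:1]])
E
```

```text
scene screwdriver [[140.0, 280.0, 167.0, 353.0]]
scene spool [[420.0, 164.0, 446.0, 193.0]]
scene bottle [[444.0, 180.0, 464.0, 215.0]]
scene flange [[311.0, 223.0, 341.0, 253.0]]
scene housing [[323.0, 258.0, 348.0, 285.0]]
scene cradle [[346.0, 251.0, 376.0, 280.0]]
side screwdriver [[331.0, 360.0, 420.0, 390.0]]
side spool [[231.0, 162.0, 254.0, 183.0]]
side bottle [[267.0, 147.0, 285.0, 180.0]]
side flange [[280.0, 234.0, 304.0, 245.0]]
side housing [[232.0, 163.0, 254.0, 184.0]]
side cradle [[320.0, 209.0, 352.0, 230.0]]
```

View pics/l.png

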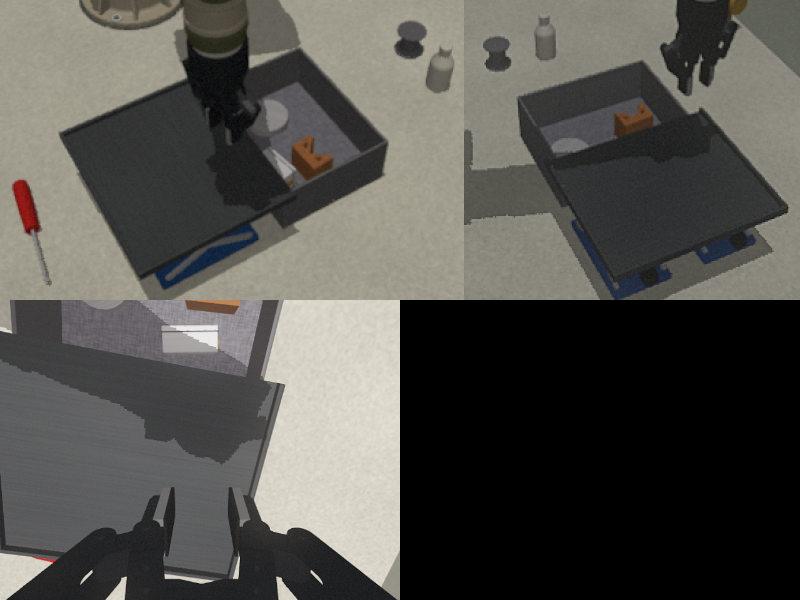

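All three parts are in the bin and the bystanders are in place. I'll let things settle for half a second, then hand in.

Request:
{"fn": "play_rows", "kwargs": {
  "moves": [
    {"claw": 3.4,"delta_pos": [0,0,0],"twist": 0},
    {"claw": 3.4,"delta_pos": [0,0,0],"twist": 0},
    {"claw": 3.4,"delta_pos": [0,0,0],"twist": 0},
    {"claw": 3.4,"delta_pos": [0,0,0],"twist": 0}
  ]
}}

```text
clock: 18.5
tcp_pos: [0.6091, -0.1103, 0.2068]
orientation: [0.0, 0.643, 0.766, 0.0]
wrist_force: [-0.3, 0.1, -0.0]
finger_gap: 0.0335
```

```bash
python3 -c "
from workcell import env,imaging,spotter
imaging.read_camera('scene'); print([spotter.spot_in('scene',q)[:1] for q in('flange','housing','cradle')])
print(env.hand_in())"
```

```text
[[], [{'extent': [326.2, 255.1, 350.6, 286.5], 'conf': 0.67}], [{'extent': [348.7, 250.4, 375.7, 277.5], 'conf': 0.92}]]
the job is handed in; nothing more can be done
None
```

I slid the flange, then the housing, then the cradle over the tray's open edge into the bin, pushing each with the partly open fingers. I handed the job in at about 18.7 s; no verdict was reported.

**Misses on the way:** the first two pushes at the flange did nothing. Partly open, the fingertips stand well above the TCP (more than the 13 mm I allowed for), so they passed over the flange without moving it. I lowered the tool to a TCP height of about 87 mm and the third push worked.

**Last checks:**
- **Parts:** the last picture shows all three on the bin floor, and the wrist force was about zero with the arm clear above the tray. In the final camera check the housing and cradle were within 2–3 pixels of where they were about a second earlier, which is within the detector's scatter.
- **Flange:** the network missed it in that final check. It had been found in the same place in the scene view just before, and the last picture shows it partly hidden behind the gripper.
- **Bystanders:** the screwdriver, spool and bottle match their starting detections to within about 5 pixels.
- **False detections:** the side camera's network reported the spool as the housing, because the tray hides the housing from that side. I disregarded that report.

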